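# Lock the clock movement under the hold-down bar

### The job

Swing the blue hold-down bar of the stand shut over the clock movement, until its lug lies between the two plates of the fork and meets the stop. Then take the red-headed pin from its wooden block and push it down through the fork and the lug, against its spring plunger, until the steel collar under its head sits fully home on the fork. Leave the pin in, let go, and do not disturb the clock movement, jar, bracelet or screwdriver.

Things in the scene. Friction and masses are not known exactly. Their poses are not given: they have to be found in the camera images.
- stand: fixed stand: grey base 260 x 150 x 12 mm, origin at the centre of its underside, z up. Its +x runs along the long side from the bar's hinge post (x = -90 mm) to the blue fork (x = +90). Fork: two level plates 46 x 50 x 12 mm, at heights 48-60 and 76-88 mm, joined by a 15 mm web on the +x side, open at the other sides, each with a vertical 19 mm hole
- fork_hole (a point): centre of the fork's pin hole at the top face of its upper plate, 88 mm above the table; axes as the stand's. A round-nosed spring plunger (10 N) in the lower plate's hole, pressing from the web side, stops the falling pin some 14 to 22 mm short of home; from there it needs some 5 to 10 N of downward push all the way
- bar_hinge (a point): on the vertical hinge axis of the bar, 68 mm above the table (mid-thickness of the bar)
- bar (a joint): angle of the blue bar: 0 = shut at the stop, along the stand's +x, its 19 mm lug hole in line with the fork holes; positive = open, counter-clockwise from above (to the stand's +y), at most 1.3. Bar 12 mm thick at heights 62-74 mm; lug 46 x 44 mm, its hole 180 mm from the hinge axis. Slightly stiff hinge (0.1 N m), stays where left
- bar_post (a point): centre of the grip of the bar: an upright black post, 18 mm in diameter, rising 46 mm from the bar's top to 120 mm above the table, 90 mm from the hinge axis; this point lies 97 mm above the table, 23 mm below the post's top. The post may be pinched from above or pushed
- pin_head (a point): loose pin, 130 g, 103 mm long: centre of its red round head (diameter 26 mm, 38 high), on its axis; z from nose to head. Under the head a steel collar, diameter 32, 5 thick, its underside (seat) 24 mm below this point; then the shank, diameter 16, 60 long, the last 10 tapering to an 8 mm nose 84 below. Home: 24 mm above fork_hole. In its block: 99 mm above the table
- block_hole (a point): fixed wooden block 70 x 70 x 55 mm in which the pin stands upright, head up, its collar 20 mm above the block: centre of the mouth of its 18 mm hole, 55 mm above the table, 40 mm deep
- movement_mid (a point): middle of the loose brass clock movement (100 x 118 x 41 mm, 700 g) lying on the stand's base under the path of the bar, its top 53 mm above the table
- jar: small amber glass jar with a black lid, 56 mm in diameter, 62 mm high, standing; origin at the centre of its underside. Not to be disturbed
- bracelet: steel bangle, 68 mm in diameter, 16 mm high, lying flat; origin at the centre of its underside. Not to be disturbed
- screwdriver: screwdriver with a blue handle lying on the table; origin at the middle of its underside. Not to be disturbed
Not all that is in view belongs to the job. What is shaped like the part that bears pin_head but black, green or purple is not meant.

How it is judged:
On the way:
1. the bar is swung shut, its lug in the fork (value of joint bar below 0.04 rad), for 0.1 s.
At the end, for the whole second after the job is handed in: the bar is shut (within 0.04 rad of its stop) and the pin stands at rest, upright (within 0.08 rad) and in line (within 5 mm) in fork and lug, its collar seated on the fork (within 3 mm) (value of joint bar below 0.04 rad and z of pin_head in the frame of fork_hole between 0.02 and 0.027 m and horizontal distance between pin_head and fork_hole below 0.005 m and angle between the z axis of pin_head and the z axis of fork_hole, either way round below 0.08 rad and linear speed of pin below 0.02 m/s); the robot touches nothing.
It fails at once if the clock movement shifted by more than 20 mm (distance of movement_mid from where it was at the start of the episode above 0.02 m).
It fails at once if the jar moved by more than 30 mm (distance of jar from where it was at the start of the episode above 0.03 m).
It fails at once if the bracelet moved by more than 30 mm (distance of bracelet from where it was at the start of the episode above 0.03 m).
It fails at once if the screwdriver moved by more than 30 mm (distance of screwdriver from where it was at the start of the episode above 0.03 m).
It also fails if it takes over 67 s, if anything falls off the work surface, if the arm or the gripper's body presses on something with over 40 N, if the wrist force passes 120 N, or if a joint passes its speed limit or range.

### The arm

A 6-joint arm with a two-finger parallel gripper is mounted at the origin on the work surface. World frame = base frame: x ahead of the robot, y to its left, z up, the work surface at z = 0. Lengths are in m, angles in rad, forces in N, time in s.
With the tool pointing down it reaches from about 0.325 to 0.85 m from the base axis. Payload 15.5 kg.
Tool frame: the origin (TCP) lies midway between the tips of the shut fingers; the grasp point (between the pads) lies 19 mm behind it; z points along the fingers, y is the direction in which the jaws open and shut (so a half turn about z gives the same grasp; the last joint's range is limited). The gripper opens to 91 mm and grips with 3 to 60 N. Pads are 32 mm wide; open, the fingers measure 118 mm over their backs; the gripper's body (76 mm by 178 mm) begins 60 mm behind the grasp point.
Start: joints at [-1.292, 0.494, 1.345, -0, 1.302, -0.096], TCP at [0.229, -0.582, 0.174] pointing down, gripper open.
Joint ranges: [-2.91, 2.91], [-0.82, 2.16], [0.22, 2.67], [-1.22, 4.37], [0.12, 2.79], [-3.08, 3.08]. Speed limits (rad/s): [1.89, 1.89, 2.57, 3.01, 3.01, 3.01].

### API

Orientations are given as [roll, pitch, yaw] about the fixed x, y, z axes, in that order (R = Rz(yaw) Ry(pitch) Rx(roll)).
In Python, from station import ctrl, camera, calibration gives the robot as it stands.
- The arm moves only by the tool carry_out, never from a script. Its argument "increments" is one flat list of numbers, 7 for each row, row after row: the shift along the tool's x, y, z in m, then the turn, a rotation vector about the tool's x, y, z in degrees, then the finger opening in m, from 0 to 0.0912. A call has 1 to 5 rows; each row shifts and turns the commanded pose from where the row before left it, along the tool's axes as they then stand; what a row does not reach is not made up. A row lasts 1/8 s, in which the tool goes at most 62.5 mm and 10.7 degrees, less where a joint would pass 70% of its speed; a pose out of reach is approached as far as the arm can. A call with a gripper value outside its range is refused whole. The fingers move at their own pace and stop on an object; the grip force is fixed at half the most. Time passes only in rows, so rows that do not move let the fingers close. It gives the time, the measured TCP pose, the force and the opening at its end, in the units of the state.
- ctrl.sense(): the state, without advancing time (a new reading comes with each control period).
- camera(name): name is "scene" or "top"; returns (picture, depth): 480x640x3 uint8, red, green, blue; 480x640 float32, m along the optical axis (not along the pixel's ray), 0 where there is no reading.
- calibration(name): a dict with "K" (3x3 intrinsics, pixels), "R" (3x3) and "t" (3): a world point X has camera coordinates R X + t. Camera axes: x right, y down, z forward; pixel columns grow to the right and rows downward; lengths in m; the calibration is good to about 2 mm. A picture is of the moment at which its call begins. calibration takes no time and is no camera call.
- ctrl.hand_in(): hands the job in, once; it reports no verdict.
The state is a dict: "clock": time; "qpos": joint angles; "joint_vel": joint speeds; "tau": joint torques, N m; "eef_pos": TCP position; "orientation": TCP orientation; "ft_force": force on the tool from outside, world axes, zero at the start; "ft_torque": the same for the moment, N m; "width": finger opening in m.
Only numpy, scipy, OpenCV 4.12 (cv2) and the standard library are available. Lean on these libraries where they do the work, as an engineer would, in place of code of your own. Each camera call takes 0.05 s, during which the arm holds its last target. There are 200 camera calls.

## Working session

There is one attempt and no reset: what is moved stays moved. The work goes in short steps, Python scripts to look and compute and a tool call to move; the robot and the scene stay as the last step left them, time stands still between calls to the robot, and variables do not carry over. Pictures are saved under pics/ and viewed, about 8 in all and at most 12, crops included, and the job is handed in when it is done.

Besides the shell and the picture viewer there is one more tool, called in YAML: its name, and indented under it one key for each argument. carry_out: Moves the arm, as the interface text tells. Its arguments: {"type":"object","properties":{"increments":{"type":"array"}},"required":["increments"]}

```bash
mkdir -p pics; ls
python3 - <<'E'
from station import ctrl,camera,calibration
import cv2,numpy as np
for n in("scene","top"):
    p,d=camera(n); cv2.imwrite(f"pics/{n}0.png",p[:,:,::-1]); np.save(f"pics/{n}0.npy",d); np.save(f"pics/{n}0p.npy",p)
    c=calibration(n); print(n,c)
s=ctrl.sense(); print(s)
E
```

```text
pics
scene {'K': array([[577.39568935,   0.        , 315.7920116 ],
       [  0.        , 577.39568935, 239.63491434],
       [  0.        ,   0.        ,   1.        ]]), 'R': array([[ 0.79749618,  0.60319739, -0.01235947],
       [ 0.45161261, -0.61041693, -0.65072054],
       [-0.40005736,  0.51336545, -0.75921672]]), 't': array([-0.48441893, -0.21348076,  1.47232509])}
top {'K': array([[499.0664581 ,   0.        , 305.48535303],
       [  0.        , 499.0664581 , 231.5224365 ],
       [  0.        ,   0.        ,   1.        ]]), 'R': array([[-0.02202995, -0.99974548, -0.0048647 ],
       [-0.99771683,  0.02229545, -0.06374982],
       [ 0.06384205,  0.00344919, -0.99795405]]), 't': array([0.03829605, 0.58154804, 1.32025204])}
{'clock': 0.1, 'qpos': array([-1.29152125e+00,  4.94138451e-01,  1.34607014e+00,  2.96225031e-05,
        1.30248138e+00, -9.55073429e-02]), 'joint_vel': array([-0.00030381, -0.00156562, -0.00282478, -0.00017626, -0.00084333,
       -0.00014305]), 'tau': array([ 1.01409350e-03, -8.80240560e+01, -3.82542586e+01,  7.09845428e-02,
        4.82992502e-02,  1.96492260e-05]), 'eef_pos': array([ 0.22869763, -0.5812461 ,  0.17358676]), 'orientation': array([-3.14050305e+00, -1.33066995e-04,  3.74774481e-01]), 'ft_force': array([ 0.70405033, -0.05936045, -0.01194088]), 'ft_torque': array([ 0.02156644,  0.01165612, -0.01097969]), 'width': 0.09125312762619149}
```

View pics/top0.png

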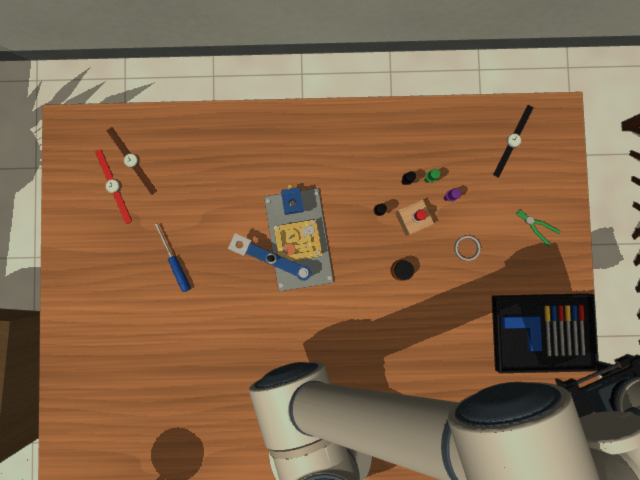

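View pics/scene0.png

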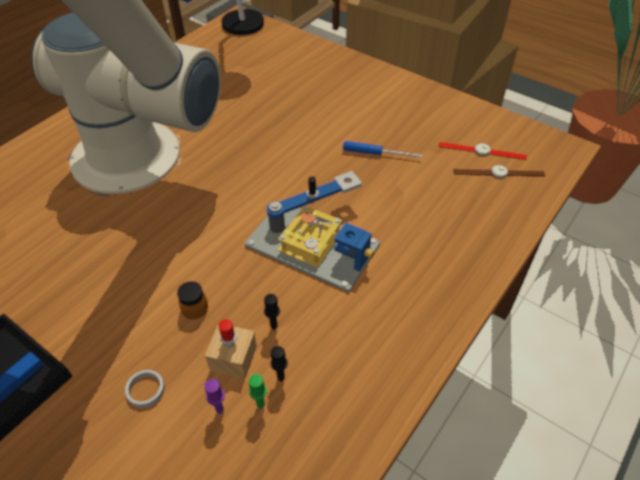

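The top view shows the fork near (292,200), hinge (304,273), post (271,258), lug (239,244), and the red pin (420,215) in its block. Decoys, the jar (403,269) and the bangle (468,247) stand around the block. I'll enlarge these areas.

Run:
```python
import cv2,numpy as np
p=np.load("pics/top0p.npy")[:,:,::-1]; s=np.load("pics/scene0p.npy")[:,:,::-1]
a=cv2.resize(p[180:300,220:380],(800,600),interpolation=cv2.INTER_CUBIC)
cv2.imwrite("pics/c1.png",a)
a=cv2.resize(p[165:285,360:490],(0,0),fx=5,fy=5,interpolation=cv2.INTER_CUBIC)
cv2.imwrite("pics/c2.png",a)
```

```text
(no output)
```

View pics/c1.png

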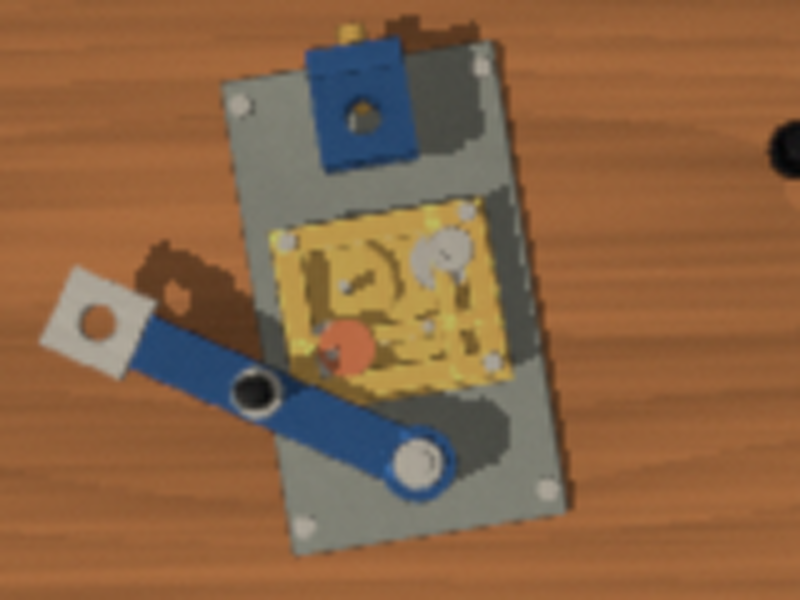

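View pics/c2.png

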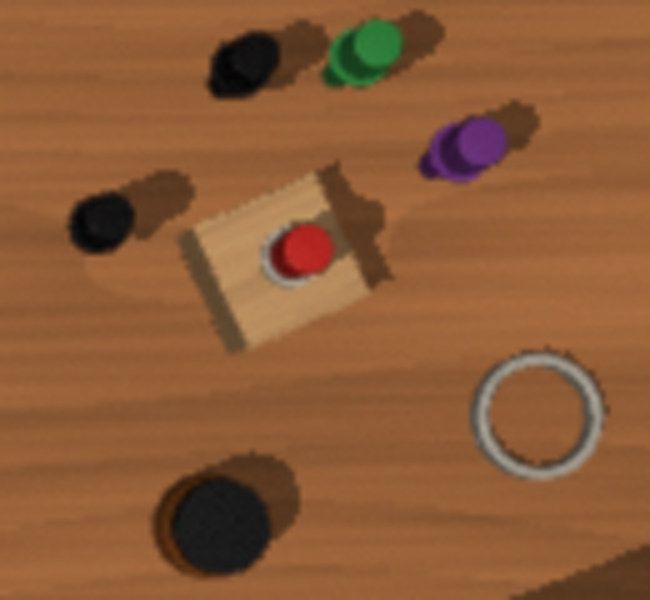

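```bash
cat > h.py <<'E'
import numpy as np
from station import calibration
def ray(n,u,v,z):
    c=calibration(n);R,t=c["R"],c["t"];o=-R.T@t
    d=R.T@np.linalg.solve(c["K"],[u,v,1]);return (o+d*(z-o[2])/d[2])[:2]
E
python3 - <<'E'
from h import *
np.set_printoptions(precision=4,suppress=True)
f=lambda x,o:o+(x+.5)/5-.5
D=np.load("pics/top0.npy")
for nm,x,y,z,ou,ov in [("fork",362,116,.088,220,180),("hinge",417,462,.08,220,180),("post",254,390,.120,220,180),("lug",99,322,.074,220,180),
 ("s1",225,84,.012,220,180),("s2",493,41,.012,220,180),("s3",568,510,.012,220,180),("s4",297,554,.012,220,180),
 ("pin",308,249,.118,360,165),("bk1",181,234,.055,360,165),("bk2",318,170,.055,360,165),("bk3",374,292,.055,360,165),("bk4",238,352,.055,360,165),("jar",221,526,.062,360,165),
 ("blk",105,220,.08,360,165),("blk2",252,60,.08,360,165),("purple",478,145,.09,360,165),("green",378,45,.09,360,165),("ring",540,415,.016,360,165)]:
    u,v=f(x,ou),f(y,ov); c=calibration("top"); d=D[int(round(v)),int(round(u))]
    X=c["R"].T@(np.linalg.solve(c["K"],[u,v,1])*d-c["t"])
    print(nm,round(u,1),round(v,1),ray("top",u,v,z),"depth pt",X)
S=[ray("top",f(x,220),f(y,180),.012) for x,y in [(225,84),(493,41),(568,510),(297,554)]]
S=np.array(S);print("centre",S.mean(0),"xax",S[0]+S[1]-S[2]-S[3],"yaw",np.arctan2(*(S[0]+S[1]-S[2]-S[3])[::-1]))
E
```

```text
fork 292.0 202.8 [0.6521 0.0579] depth pt [0.6613 0.0602 0.013 ]
hinge 303.0 272.0 [0.4752 0.0338] depth pt [0.4753 0.0337 0.0831]
post 270.4 257.6 [0.5131 0.1132] depth pt [0.5131 0.1132 0.1195]
lug 239.4 244.0 [0.5504 0.1956] depth pt [ 0.5535  0.2058 -0.    ]
s1 264.6 196.4 [0.6805 0.1341] depth pt [0.6811 0.1345 0.0072]
s2 318.2 187.8 [ 0.7007 -0.0117] depth pt [ 0.703  -0.012  -0.0032]
s3 333.2 281.6 [ 0.4467 -0.0458] depth pt [ 0.4464 -0.0462  0.0045]
s4 279.0 290.4 [0.4264 0.0998] depth pt [0.4263 0.0999 0.0097]
pin 421.2 214.4 [ 0.6121 -0.2635] depth pt [ 0.6124 -0.2643  0.1147]
bk1 395.8 211.4 [ 0.6274 -0.212 ] depth pt [ 0.6328 -0.2216  0.001 ]
bk2 423.2 198.6 [ 0.6594 -0.2847] depth pt [ 0.6672 -0.2995 -0.0079]
bk3 434.4 223.0 [ 0.5947 -0.3115] depth pt [ 0.599  -0.3261 -0.0021]
bk4 407.2 235.0 [ 0.5649 -0.2396] depth pt [ 0.568  -0.2512 -0.0032]
jar 403.8 269.8 [ 0.4749 -0.2262] depth pt [ 0.4749 -0.2256  0.0655]
blk 380.6 208.6 [ 0.6329 -0.1688] depth pt [ 0.6307 -0.1657  0.1007]
blk2 410.0 176.6 [ 0.714 -0.247] depth pt [ 0.7103 -0.2424  0.1018]
purple 455.2 193.6 [ 0.666  -0.3584] depth pt [ 0.6646 -0.3553  0.1005]
green 435.2 173.6 [ 0.7186 -0.3095] depth pt [ 0.7164 -0.3063  0.1022]
ring 467.6 247.6 [ 0.5296 -0.4078] depth pt [ 0.5301 -0.4142 -0.0041]
centre [0.5635 0.0441] xax [0.5081 0.0685] yaw 0.13394086441500752
```

```bash
cat >> h.py <<'E'
def plan(path,w):
    """path: list of (x,y,z,psi) waypoints, one row each; rows in tool axes from the measured pose"""
    from station import ctrl
    from scipy.spatial.transform import Rotation as Ro
    s=ctrl.sense();p=s["eef_pos"];R=Ro.from_euler("xyz",s["orientation"])
    for i,q in enumerate(path):
        T=Ro.from_euler("xyz",[np.pi,0,q[3]]);d=R.inv().apply(np.array(q[:3])-p)
        r=(R.inv()*T).as_rotvec(degrees=True)
        print(*[f"{v:.4f}" for v in d],*[f"{v:.1f}" for v in r],w,sep=", ",end=",\n")
        p,R=np.array(q[:3]),T
def line(a,b,n): return [np.array(a)+(np.array(b)-np.array(a))*(i+1)/n for i in range(n)]
E
python3 -c "
from h import *
plan(line([.2287,-.5812,.1736,.375],[.513,.113,.19,1.122],15),0.06)"
```

```text
0.0346, -0.0362, -0.0011, -0.1, -0.0, -2.9, 0.06,
0.0363, -0.0344, -0.0011, 0.0, 0.0, -2.9, 0.06,
0.0380, -0.0325, -0.0011, 0.0, 0.0, -2.9, 0.06,
0.0396, -0.0306, -0.0011, 0.0, 0.0, -2.9, 0.06,
0.0411, -0.0286, -0.0011, 0.0, 0.0, -2.9, 0.06,
0.0424, -0.0265, -0.0011, 0.0, 0.0, -2.9, 0.06,
0.0437, -0.0243, -0.0011, -0.0, 0.0, -2.9, 0.06,
0.0448, -0.0221, -0.0011, 0.0, 0.0, -2.9, 0.06,
0.0459, -0.0199, -0.0011, -0.0, 0.0, -2.9, 0.06,
0.0468, -0.0176, -0.0011, 0.0, 0.0, -2.9, 0.06,
0.0476, -0.0152, -0.0011, 0.0, 0.0, -2.9, 0.06,
0.0483, -0.0128, -0.0011, 0.0, 0.0, -2.9, 0.06,
0.0489, -0.0104, -0.0011, 0.0, 0.0, -2.9, 0.06,
0.0494, -0.0080, -0.0011, 0.0, 0.0, -2.9, 0.06,
0.0497, -0.0055, -0.0011, 0.0, 0.0, -2.9, 0.06,
```

carry_out:
  increments: [0.0346, -0.0362, -0.004, 0, 0, -2.9, 0.06, 0.0363, -0.0344, -0.004, 0, 0, -2.9, 0.06, 0.038, -0.0325, -0.004, 0, 0, -2.9, 0.06, 0.0396, -0.0306, -0.004, 0, 0, -2.9, 0.06, 0.0411, -0.0286, 0, 0, 0, -2.9, 0.06]

```text
clock: 0.72
eef_pos: [0.3236, -0.3484, 0.1902]
orientation: [3.141, -0.0, 0.629]
ft_force: [0.7, -0.1, -0.5]
width: 0.0602
```

carry_out:
  increments: [0.0424, -0.0265, 0, 0, 0, -2.9, 0.06, 0.0437, -0.0243, 0, 0, 0, -2.9, 0.06, 0.0448, -0.0221, 0, 0, 0, -2.9, 0.06, 0.0459, -0.0199, 0, 0, 0, -2.9, 0.06, 0.0468, -0.0176, 0, 0, 0, -2.9, 0.06]

```text
clock: 1.35
eef_pos: [0.4169, -0.1165, 0.1901]
orientation: [-3.142, 0.0, 0.882]
ft_force: [0.5, -0.3, -0.2]
width: 0.0604
```

carry_out:
  increments: [0.0476, -0.0152, 0, 0, 0, -2.9, 0.06, 0.0483, -0.0128, 0, 0, 0, -2.9, 0.06, 0.0489, -0.0104, 0, 0, 0, -2.9, 0.06, 0.0494, -0.008, 0, 0, 0, -2.9, 0.06, 0.0497, -0.0055, 0, 0, 0, -2.9, 0.06]

```text
clock: 1.98
eef_pos: [0.5093, 0.1159, 0.19]
orientation: [-3.141, 0.0, 1.136]
ft_force: [0.4, -1.1, 0.6]
width: 0.0602
```

```bash
python3 -c "
from h import *
plan(line([0,0,0,0],[.513,.113,.19,1.122],1),0.06)"
```

```text
-0.0011, 0.0046, -0.0000, -0.0, 0.0, 0.8, 0.06,
```

carry_out:
  increments: [-0.001, 0.0046, 0.02, 0, 0, 0.8, 0.06, 0, 0, 0.03, 0, 0, 0, 0.06, 0, 0, 0.03, 0, 0, 0, 0.06, 0, 0, 0.026, 0, 0, 0, 0.06, 0, 0, 0, 0, 0, 0, 0.06]

```text
clock: 2.6
eef_pos: [0.5114, 0.1112, 0.0827]
orientation: [-3.138, 0.002, 1.12]
ft_force: [-0.3, 0.4, 0.8]
width: 0.0598
```

carry_out:
  increments: [0, 0, 0, 0, 0, 0, 0.03, 0, 0, 0, 0, 0, 0, 0.02, 0, 0, 0, 0, 0, 0, 0.01, 0, 0, 0, 0, 0, 0, 0.01, 0, 0, 0, 0, 0, 0, 0.01]

```text
clock: 3.22
eef_pos: [0.5129, 0.1113, 0.0843]
orientation: [3.141, -0.0, 1.12]
ft_force: [-0.5, 0.3, 0.5]
width: 0.0131
```

```bash
python3 -c "
from h import *
from station import ctrl
H=np.array([.4745,.033])
s=ctrl.sense();p=s['eef_pos'];print(p,s['ft_force'],s['width'],np.linalg.norm(p[:2]-H),np.arctan2(*(p[:2]-H)[::-1])-.134)
a0=np.arctan2(*(p[:2]-H)[::-1]);r=np.linalg.norm(p[:2]-H)
N=20;plan([(H[0]+r*np.cos(a),H[1]+r*np.sin(a),p[2],1.122+(a-a0)) for a in np.linspace(a0,.134,N+1)[1:]],0.01)"
```

```text
[0.51288767 0.11134864 0.08425241] [-0.48690193  0.31616819  0.47025377] 0.013096599136338921 0.08724747654702042 0.9812132174621512
-0.0001, 0.0043, 0.0000, 0.0, -0.0, 2.7, 0.01,
-0.0001, 0.0043, 0.0000, 0.0, -0.0, 2.8, 0.01,
-0.0001, 0.0043, 0.0000, -0.0, -0.0, 2.8, 0.01,
-0.0001, 0.0043, 0.0000, 0.0, -0.0, 2.8, 0.01,
-0.0001, 0.0043, 0.0000, 0.0, -0.0, 2.8, 0.01,
-0.0001, 0.0043, 0.0000, 0.0, -0.0, 2.8, 0.01,
-0.0001, 0.0043, 0.0000, 0.0, -0.0, 2.8, 0.01,
-0.0001, 0.0043, 0.0000, 0.0, -0.0, 2.8, 0.01,
-0.0001, 0.0043, 0.0000, 0.0, -0.0, 2.8, 0.01,
-0.0001, 0.0043, 0.0000, -0.0, -0.0, 2.8, 0.01,
-0.0001, 0.0043, 0.0000, 0.0, -0.0, 2.8, 0.01,
-0.0001, 0.0043, 0.0000, -0.0, -0.0, 2.8, 0.01,
-0.0001, 0.0043, 0.0000, 0.0, -0.0, 2.8, 0.01,
-0.0001, 0.0043, 0.0000, -0.0, -0.0, 2.8, 0.01,
-0.0001, 0.0043, 0.0000, 0.0, -0.0, 2.8, 0.01,
-0.0001, 0.0043, 0.0000, 0.0, -0.0, 2.8, 0.01,
-0.0001, 0.0043, 0.0000, 0.0, -0.0, 2.8, 0.01,
-0.0001, 0.0043, 0.0000, -0.0, -0.0, 2.8, 0.01,
-0.0001, 0.0043, 0.0000, -0.0, -0.0, 2.8, 0.01,
-0.0001, 0.0043, 0.0000, 0.0, -0.0, 2.8, 0.01,
```

Run:
```python
from h import *
from station import ctrl,camera
import cv2
p,d=camera("scene"); a=cv2.resize(p[130:310,220:460,::-1],(800,600),interpolation=cv2.INTER_CUBIC);cv2.imwrite("pics/d1.png",a)
print(ctrl.sense()["width"])
```

```text
0.010882399788946262
```

View pics/d1.png

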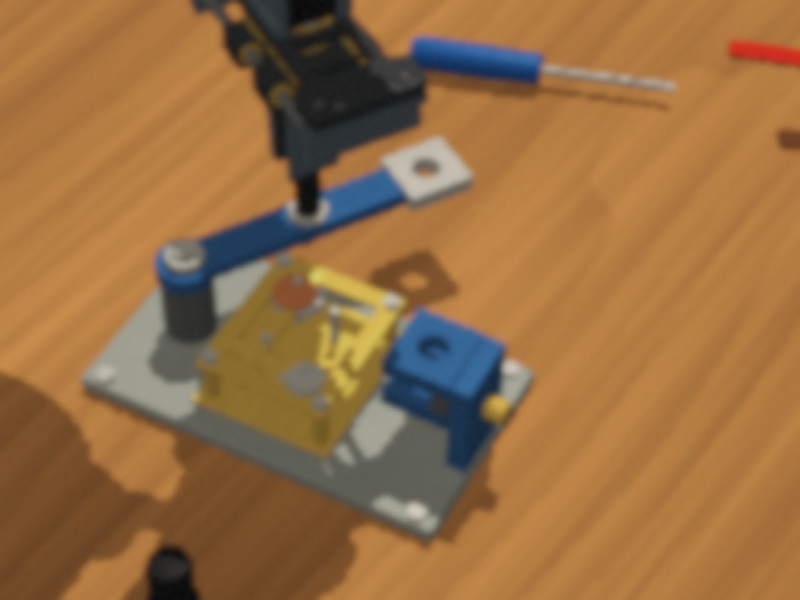

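Run:
```python
from h import *
from station import ctrl
c=calibration("scene")
def pr(X):
    x=c["K"]@(c["R"]@np.array(X)+c["t"]); u=x[:2]/x[2]; return ((u-[220,130])*3.333).round(0)
s=ctrl.sense();print(s["eef_pos"],s["width"],s["ft_force"])
for n,X in dict(tcp=s["eef_pos"],posttop=[.5131,.1132,.12],postbase=[.5131,.1132,.074],lug=[.5504,.1956,.074],fork=[.6527,.0571,.088],hinge=[.4745,.033,.08]).items(): print(n,pr(X))
```

```text
[0.51288231 0.11137136 0.08420683] 0.010882399788946262 [ 0.00392277 -0.30227467  1.12902661]
tcp [305. 206.]
posttop [306. 164.]
postbase [307. 215.]
lug [426. 169.]
fork [433. 348.]
hinge [184. 254.]
```

carry_out:
  increments: [0, 0, 0, 0, 0, 0, 0, 0, 0, 0, 0, 0, 0, 0, 0, 0, 0, 0, 0, 0, 0]

```text
clock: 3.65
eef_pos: [0.5128, 0.1114, 0.0841]
orientation: [-3.142, 0.0, 1.12]
ft_force: [-0.3, 0.4, 0.7]
width: 0.0006
```

Run:
```python
from station import camera
import cv2
p,d=camera("scene"); a=cv2.resize(p[150:210,280:360,::-1],(800,600),interpolation=cv2.INTER_CUBIC);
q,d=camera("top"); b=cv2.resize(q[210:300,220:340,::-1],(800,600),interpolation=cv2.INTER_CUBIC);
cv2.imwrite("pics/d2.png",cv2.resize(cv2.hconcat([a,b]),(800,300)))
```

```text
(no output)
```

View pics/d2.png

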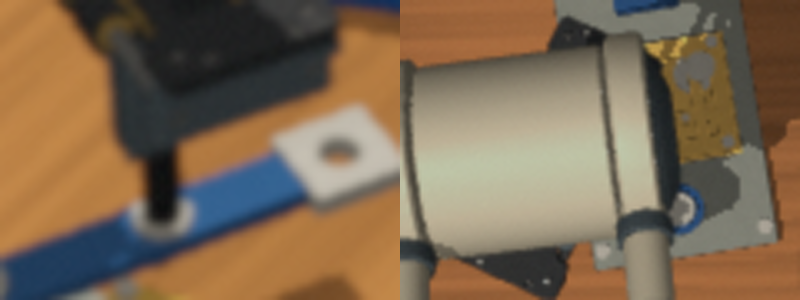

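Run:
```python
from h import *
from station import ctrl,camera
np.set_printoptions(precision=3,suppress=True)
p,d=camera("scene");c=calibration("scene")
for v in range(160,200,2):
    print(v,end=": ")
    for u in (308,310,312,314,316,318):
        X=c["R"].T@(np.linalg.solve(c["K"],[u,v,1])*d[v,u]-c["t"]);print(X,p[v,u],end=" ")
    print()
```

```text
160: [0.554 0.051 0.24 ] [44 44 43] [0.561 0.049 0.246] [33 33 33] [0.563 0.052 0.245] [31 32 32] [0.568 0.052 0.247] [39 38 37] [0.568 0.057 0.243] [39 38 38] [0.574 0.056 0.247] [33 34 34] 
162: [0.556 0.048 0.239] [51 50 47] [0.563 0.045 0.244] [32 34 33] [0.566 0.048 0.244] [32 32 33] [0.571 0.047 0.247] [41 40 39] [0.574 0.05  0.247] [38 37 38] [0.576 0.054 0.245] [32 32 33] 
164: [0.547 0.06  0.22 ] [59 60 57] [0.566 0.041 0.244] [43 42 42] [0.571 0.041 0.247] [31 31 32] [0.574 0.043 0.247] [31 32 33] [0.575 0.048 0.244] [31 31 32] [0.58  0.048 0.247] [28 30 30] 
166: [0.55  0.055 0.22 ] [59 59 58] [0.563 0.045 0.235] [53 55 54] [0.57  0.042 0.24 ] [31 32 34] [0.574 0.043 0.242] [27 28 29] [0.578 0.045 0.243] [26 27 28] [0.581 0.046 0.243] [26 26 28] 
168: [0.516 0.098 0.166] [46 50 51] [0.562 0.046 0.228] [50 54 55] [0.57  0.042 0.236] [40 44 46] [0.576 0.041 0.24 ] [30 33 34] [0.579 0.044 0.239] [29 31 32] [ 1.072 -0.594  0.973] [32 35 37] 
170: [0.517 0.096 0.162] [43 49 51] [0.565 0.043 0.227] [46 53 55] [0.573 0.039 0.234] [46 52 55] [0.574 0.043 0.232] [41 47 49] [0.577 0
[... 2134 characters left out ...]
0.519 0.112 0.087] [42 41 38] [0.519 0.12  0.08 ] [143 138 129] [0.52  0.125 0.077] [134 139 154] 
194: [0.509 0.103 0.081] [126 122 114] [0.513 0.106 0.082] [74 71 65] [0.518 0.106 0.084] [58 56 50] [0.518 0.113 0.079] [93 90 82] [0.523 0.114 0.081] [152 147 138] [0.522 0.122 0.074] [111 123 143] 
196: [0.51  0.102 0.077] [ 95  97 102] [0.514 0.104 0.078] [100  98  93] [0.519 0.105 0.08 ] [101  98  91] [0.522 0.108 0.079] [109 106 101] [0.524 0.112 0.077] [111 113 117] [0.524 0.119 0.071] [ 63  89 123] 
198: [0.515 0.095 0.079] [45 67 94] [0.515 0.103 0.073] [58 72 91] [0.519 0.104 0.074] [64 73 88] [0.521 0.109 0.072] [53 66 84] [0.525 0.111 0.072] [40 58 83] [0.527 0.115 0.07 ] [38 53 79]
```

```bash
cat >> h.py <<'E'
def cloud(n,d):
    c=calibration(n);v,u=np.mgrid[:480,:640]
    P=np.stack([u,v,np.ones_like(u)],-1)@np.linalg.inv(c["K"]).T*d[...,None]
    return (P-c["t"])@c["R"]
E
python3 - <<'E'
from h import *
from station import ctrl,camera
import cv2
np.set_printoptions(precision=3,suppress=True)
s=ctrl.sense();t=s["eef_pos"];ps=s["orientation"][2];print(t)
for n in("scene",):
    p,d=camera(n);C=cloud(n,d);D=C-t
    X=D[...,0]*np.cos(ps)+D[...,1]*np.sin(ps);Y=D[...,0]*np.sin(ps)-D[...,1]*np.cos(ps);Z=D[...,2]
    for z in np.arange(.0,.2,.01):
        m=(d>0)&(abs(X)<.08)&(abs(Y)<.13)&(Z>=z)&(Z<z+.01)
        if m.sum()>3:print(n,round(z,3),m.sum(),"X",np.percentile(X[m],[3,50,97]),"Y",np.percentile(Y[m],[3,50,97]))
E
```

```text
[0.513 0.111 0.084]
scene 0.0 67 X [-0.006  0.01   0.027] Y [-0.002  0.123  0.129]
scene 0.01 27 X [-0.007 -0.002  0.007] Y [-0.004  0.003  0.006]
scene 0.02 24 X [-0.008 -0.003  0.007] Y [-0.004  0.004  0.007]
scene 0.03 28 X [-0.016 -0.001  0.008] Y [-0.003  0.004  0.008]
scene 0.04 20 X [-0.018 -0.014 -0.005] Y [-0.008  0.005  0.009]
scene 0.05 25 X [-0.018 -0.017 -0.009] Y [-0.008  0.008  0.011]
scene 0.06 27 X [-0.019 -0.017 -0.009] Y [-0.009  0.008  0.012]
scene 0.07 30 X [-0.019 -0.017 -0.011] Y [-0.011  0.008  0.012]
scene 0.08 29 X [-0.02  -0.017 -0.012] Y [-0.006  0.008  0.014]
scene 0.09 14 X [-0.019 -0.018 -0.016] Y [-0.006  0.006  0.014]
scene 0.11 8 X [-0.033 -0.014  0.028] Y [-0.043  0.079  0.079]
scene 0.12 187 X [-0.039 -0.018  0.033] Y [-0.075  0.079  0.082]
scene 0.13 369 X [-0.039 -0.028  0.027] Y [-0.075  0.025  0.082]
scene 0.14 370 X [-0.039 -0.025  0.031] Y [-0.075  0.019  0.087]
scene 0.15 360 X [-0.039 -0.014  0.03 ] Y [-0.078  0.033  0.09 ]
scene 0.16 832 X [-0.036 -0.012  0.031] Y [-0.081  0.058  0.089]
scene 0.17 175 X [-0.025 -0.02   0.024] Y [-0.044  0.011  0.018]
scene 0.18 121 X [-0.023 -0.003  0.024] Y [-0.009  0.013  0.018]
scene 0.19 102 X [-0.024 -0.004  0.02 ] Y [0.001 0.013 0.018]
```

The camera shows the fingertips about 39 mm above the reported TCP, with x and y correct to 1–2 mm. The body also starts 39 mm too high, so the fingers closed above the post. I'll subtract about 39 mm from z commands, open, and go down.

carry_out:
  increments: [0, 0, 0, 0, 0, 0, 0.06, 0, 0, 0, 0, 0, 0, 0.06, 0, 0, 0, 0, 0, 0, 0.06, 0, 0, 0, 0, 0, 0, 0.06, 0, 0, 0, 0, 0, 0, 0.06]

```text
clock: 4.47
eef_pos: [0.5128, 0.1114, 0.0841]
orientation: [-3.142, 0.0, 1.12]
ft_force: [0.3, 0.2, -0.8]
width: 0.0478
```

carry_out:
  increments: [0.002, -0.001, 0.01, 0, 0, 0, 0.06, 0, 0, 0.01, 0, 0, 0, 0.06, 0, 0, 0.008, 0, 0, 0, 0.06, 0, 0, 0.005, 0, 0, 0, 0.06, 0, 0, 0, 0, 0, 0, 0.06]

```text
clock: 5.1
eef_pos: [0.5126, 0.1136, 0.0507]
orientation: [-3.141, 0.0, 1.12]
ft_force: [0.3, 0.2, 0.2]
width: 0.06
```

carry_out:
  increments: [0, 0, 0, 0, 0, 0, 0.01, 0, 0, 0, 0, 0, 0, 0.01, 0, 0, 0, 0, 0, 0, 0.01, 0, 0, 0, 0, 0, 0, 0.01, 0, 0, 0, 0, 0, 0, 0.01]

```text
clock: 5.72
eef_pos: [0.5128, 0.1136, 0.0512]
orientation: [-3.142, -0.0, 1.12]
ft_force: [-1.4, 1.7, 0.5]
width: 0.0172
```

```bash
python3 -c "
from h import *
from station import ctrl
H=np.array([.4745,.033])
s=ctrl.sense();p=s['eef_pos'];print(p,s['ft_force'],s['width'],np.linalg.norm(p[:2]-H),np.arctan2(*(p[:2]-H)[::-1])-.134)"
```

```text
[0.51279047 0.1136391  0.05116726] [-1.38102635  1.68862527  0.50174033] 0.0172083208106238 0.08926827465297049 0.993480562247668
```

carry_out:
  increments: [-0.0001, 0.0044, 0, 0, 0, 2.85, 0.01, -0.0001, 0.0044, 0, 0, 0, 2.85, 0.01, -0.0001, 0.0044, 0, 0, 0, 2.85, 0.01, -0.0001, 0.0044, 0, 0, 0, 2.85, 0.01, -0.0001, 0.0044, 0, 0, 0, 2.85, 0.01]

```text
clock: 6.35
eef_pos: [0.5313, 0.1016, 0.0512]
orientation: [-3.142, 0.0, 0.87]
ft_force: [-1.1, 0.7, 1.3]
width: 0.0176
```

carry_out:
  increments: [-0.0001, 0.0044, 0, 0, 0, 2.85, 0.01, -0.0001, 0.0044, 0, 0, 0, 2.85, 0.01, -0.0001, 0.0044, 0, 0, 0, 2.85, 0.01, -0.0001, 0.0044, 0, 0, 0, 2.85, 0.01, -0.0001, 0.0044, 0, 0, 0, 2.85, 0.01]

```text
clock: 6.98
eef_pos: [0.5463, 0.0855, 0.0512]
orientation: [-3.142, -0.0, 0.621]
ft_force: [-0.3, 0.0, 2.0]
width: 0.0172
```

```bash
cat > st.py <<'E'
from h import *
from station import ctrl
H=np.array([.4745,.033])
s=ctrl.sense();p=s['eef_pos'];a0=np.arctan2(*(p[:2]-H)[::-1]);r=np.linalg.norm(p[:2]-H);ps=s['orientation'][2]
print(p,s['ft_force'],s['width'],r,a0-.134,ps-.134)
E
cat > arc.py <<'E'
from st import *
N=10;plan([(H[0]+.0895*np.cos(a),H[1]+.0895*np.sin(a),p[2],ps+(.134-ps)*(i+1)/N) for i,a in enumerate(np.linspace(a0,.134,N+1)[1:])],0.01)
E
python3 arc.py
```

```text
[0.54628471 0.08553031 0.05115992] [-0.34875248  0.02252454  1.98691168] 0.017243039742405868 0.08895211025365757 0.4977352165801565 0.48699483745780603
0.0005, 0.0044, -0.0000, -0.0, -0.0, 2.8, 0.01,
-0.0001, 0.0045, 0.0000, -0.0, -0.0, 2.8, 0.01,
-0.0001, 0.0045, 0.0000, 0.0, -0.0, 2.8, 0.01,
-0.0001, 0.0045, 0.0000, -0.0, -0.0, 2.8, 0.01,
-0.0001, 0.0045, 0.0000, 0.0, -0.0, 2.8, 0.01,
-0.0001, 0.0045, 0.0000, -0.0, -0.0, 2.8, 0.01,
-0.0001, 0.0045, 0.0000, 0.0, -0.0, 2.8, 0.01,
-0.0001, 0.0045, 0.0000, 0.0, -0.0, 2.8, 0.01,
-0.0001, 0.0045, 0.0000, 0.0, -0.0, 2.8, 0.01,
-0.0001, 0.0045, 0.0000, -0.0, -0.0, 2.8, 0.01,
```

carry_out:
  increments: [0.0003, 0.0044, 0, 0, 0, 2.8, 0.01, -0.0001, 0.0045, 0, 0, 0, 2.8, 0.01, -0.0001, 0.0045, 0, 0, 0, 2.8, 0.01, -0.0001, 0.0045, 0, 0, 0, 2.8, 0.01, -0.0001, 0.0045, 0, 0, 0, 2.8, 0.01]

```text
clock: 7.6
eef_pos: [0.5569, 0.0662, 0.0511]
orientation: [-3.141, 0.001, 0.377]
ft_force: [-2.6, -0.3, 3.7]
width: 0.0172
```

carry_out:
  increments: [-0.0001, 0.0045, 0, 0, 0, 2.8, 0.01, -0.0001, 0.0045, 0, 0, 0, 2.8, 0.01, -0.0001, 0.0045, 0, 0, 0, 2.8, 0.01, -0.0001, 0.003, 0, 0, 0, 2.5, 0.01, 0, 0.002, 0, 0, 0, 1, 0.01]

```text
clock: 8.22
eef_pos: [0.562, 0.0484, 0.0512]
orientation: [-3.141, 0.001, 0.17]
ft_force: [-2.9, 0.6, 4.7]
width: 0.0176
```

```bash
python3 st.py
```

```text
[0.56195609 0.04837943 0.05116467] [-2.92410985  0.59672495  4.74105107] 0.017610641345302262 0.0887980547945077 0.04007331752407825 0.035874279209200055
```

Not yet at the stop. I'll creep in while watching the lateral force.

carry_out:
  increments: [0.0002, 0.002, 0, 0, 0, 1.2, 0.01, 0, 0.0012, 0, 0, 0, 0.8, 0.01, 0, 0, 0, 0, 0, 0, 0.01]

```text
clock: 8.6
eef_pos: [0.5624, 0.0452, 0.0511]
orientation: [3.142, 0.001, 0.136]
ft_force: [-4.6, -0.9, 6.0]
width: 0.0174
```

carry_out:
  increments: [0, 0.001, 0, 0, 0, 0, 0.01, 0, 0.001, 0, 0, 0, 0, 0.01, 0, 0, 0, 0, 0, 0, 0.01]

```text
clock: 8.98
eef_pos: [0.5625, 0.045, 0.0511]
orientation: [-3.139, 0.001, 0.136]
ft_force: [-6.0, 14.5, 6.8]
width: 0.0174
```

```bash
python3 st.py
```

```text
[0.56245141 0.04497931 0.05112036] [-5.99742539 14.515051    6.76907036] 0.017447307729091983 0.08876347053227088 0.0013707087489475134 0.0018629476951953494
```

carry_out:
  increments: [0, -0.001, 0, 0, 0, 0, 0.03, 0, 0, 0, 0, 0, 0, 0.05, 0, 0, 0, 0, 0, 0, 0.05, 0, 0, 0, 0, 0, 0, 0.05, 0, 0, -0.03, 0, 0, 0, 0.05]

```text
clock: 9.6
eef_pos: [0.5618, 0.0443, 0.0799]
orientation: [-3.141, 0.004, 0.136]
ft_force: [0.6, 0.4, 0.1]
width: 0.0498
```

carry_out:
  increments: [0, 0, -0.045, 0, 0, 0, 0.06, 0, 0, -0.045, 0, 0, 0, 0.06, 0.001, 0.052, 0, 0, 0, 0, 0.06, 0.001, 0.052, 0, 0, 0, 0, 0.06, 0.001, 0.052, 0, 0, 0, 0, 0.06]

```text
clock: 10.22
eef_pos: [0.5874, -0.1114, 0.1713]
orientation: [3.141, -0.0, 0.136]
ft_force: [0.6, 0.4, 0.6]
width: 0.0597
```

carry_out:
  increments: [0.001, 0.052, 0, 0, 0, 0, 0.06, 0.001, 0.052, 0, 0, 0, 0, 0.06, 0.001, 0.052, 0, 0, 0, 0, 0.06, 0, 0, 0, 0, 0, 0, 0.06]

```text
clock: 10.72
eef_pos: [0.6113, -0.2676, 0.1706]
orientation: [3.141, -0.0, 0.132]
ft_force: [-0.3, 0.1, -0.2]
width: 0.0597
```

Run:
```python
from h import *
from station import ctrl,camera
import cv2
np.set_printoptions(precision=4,suppress=True)
s=ctrl.sense();t=s["eef_pos"];ps=s["orientation"][2];print(t,s["ft_force"])
plan([(.612,-.263,t[2],ps)],.06)
p,d=camera("scene");q,_=camera("top")
C=cloud("scene",d);D=C-t;Z=D[...,2]
X=D[...,0]*np.cos(ps)+D[...,1]*np.sin(ps);Y=D[...,0]*np.sin(ps)-D[...,1]*np.cos(ps)
for z in np.arange(.02,.14,.01):
    m=(d>0)&(abs(X)<.08)&(abs(Y)<.13)&(Z>=z)&(Z<z+.01)
    if m.sum()>3:print(round(z,3),m.sum(),"X",np.percentile(X[m],[3,50,97]),"Y",np.percentile(Y[m],[3,50,97]))
# red head in scene view
m=(p[...,0]>120)&(p[...,1]<60)&(p[...,2]<60)&(abs(C[...,0]-.61)<.05)&(abs(C[...,1]+.26)<.05)
print("red",m.sum(),C[m].mean(0),C[m].min(0),C[m].max(0))
b=cv2.resize(q[180:300,220:380,::-1],(533,400),interpolation=cv2.INTER_CUBIC)
a=cv2.resize(p[200:400,160:400,::-1],(480,400),interpolation=cv2.INTER_CUBIC)
cv2.imwrite("pics/e1.png",cv2.resize(cv2.hconcat([b,a]),(800,316)))
```

```text
[ 0.6113 -0.2676  0.1706] [-0.3169  0.1357 -0.1653]
0.0013, -0.0045, -0.0000, 0.0, -0.0, -0.0, 0.06,
0.04 78 X [-0.0139  0.0066  0.0172] Y [-0.0353 -0.0301  0.0394]
0.05 103 X [-0.0085  0.0108  0.0174] Y [-0.0381 -0.0295  0.0409]
0.06 102 X [-0.0058  0.0119  0.0179] Y [-0.0367 -0.0291  0.0414]
0.07 100 X [-0.0137  0.0114  0.018 ] Y [-0.0402 -0.0296  0.0421]
0.08 88 X [-0.0111  0.0151  0.0177] Y [-0.0401 -0.0296  0.0427]
0.09 66 X [-0.0041  0.0135  0.0177] Y [-0.0404 -0.0307  0.0435]
0.1 25 X [-0.0001  0.0067  0.0178] Y [-0.0422 -0.0336 -0.0323]
0.11 24 X [-0.0163  0.0094  0.034 ] Y [-0.0741 -0.0328  0.0808]
0.12 278 X [-0.0318  0.0226  0.038 ] Y [-0.0754  0.0762  0.0819]
0.13 528 X [-0.0273  0.0319  0.0381] Y [-0.0742  0.0015  0.0792]
red 125 [ 0.6134 -0.267   0.1185] [ 0.6024 -0.2775  0.1113] [ 0.6244 -0.2552  0.1233]
```

View pics/e1.png

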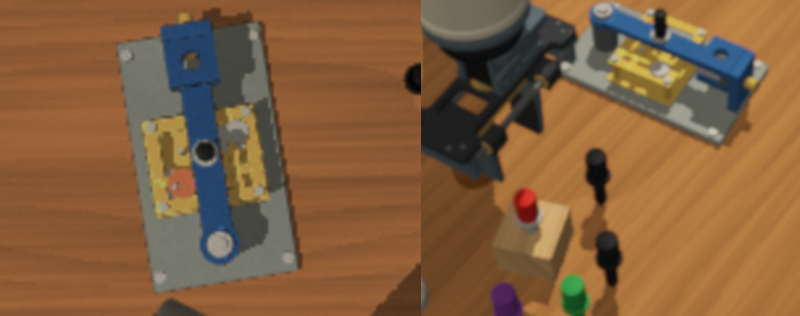

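The bar is shut, its lug hole under the fork hole. The fingers hang centred over the red head. Going down on the pin.

carry_out:
  increments: [0.001, -0.0036, 0.03, 0, 0, 0, 0.06, 0, 0, 0.03, 0, 0, 0, 0.06, 0, 0, 0.03, 0, 0, 0, 0.06, 0, 0, 0.02, 0, 0, 0, 0.06, 0, 0, 0, 0, 0, 0, 0.06]

```text
clock: 11.45
eef_pos: [0.6109, -0.2585, 0.06]
orientation: [-3.14, 0.002, 0.137]
ft_force: [-0.2, 0.7, 1.1]
width: 0.0602
```

carry_out:
  increments: [0, 0, 0.007, 0, 0, 0, 0.06, 0, 0, 0.006, 0, 0, 0, 0.06, 0, 0, 0, 0, 0, 0, 0.03, 0, 0, 0, 0, 0, 0, 0.015, 0, 0, 0, 0, 0, 0, 0.015]

```text
clock: 12.08
eef_pos: [0.612, -0.2604, 0.0484]
orientation: [3.141, -0.0, 0.136]
ft_force: [-0.2, 0.1, -0.4]
width: 0.0328
```

carry_out:
  increments: [0, 0, 0, 0, 0, 0, 0.015, 0, 0, 0, 0, 0, 0, 0.015, 0, 0, 0, 0, 0, 0, 0.015]

```text
clock: 12.45
eef_pos: [0.6122, -0.261, 0.0483]
orientation: [3.14, -0.001, 0.136]
ft_force: [-0.1, -5.6, -1.1]
width: 0.026
```

carry_out:
  increments: [0, 0.0018, 0, 0, 0, 0, 0.015, 0, 0, 0, 0, 0, 0, 0.015]

```text
clock: 12.7
eef_pos: [0.6122, -0.2621, 0.0483]
orientation: [3.142, -0.0, 0.136]
ft_force: [0.5, -1.7, 2.1]
width: 0.0257
```

carry_out:
  increments: [0, 0, -0.01, 0, 0, 0, 0.015, 0, 0, -0.03, 0, 0, 0, 0.015, 0, 0, -0.03, 0, 0, 0, 0.015, 0, 0, -0.03, 0, 0, 0, 0.015, 0, 0, -0.03, 0, 0, 0, 0.015]

```text
clock: 13.32
eef_pos: [0.6118, -0.2616, 0.1796]
orientation: [-3.141, 0.0, 0.136]
ft_force: [0.8, -0.8, -2.0]
width: 0.0254
```

Run:
```python
from h import *
from station import ctrl
s=ctrl.sense();t=s["eef_pos"];print(t,s["ft_force"],s["width"])
plan(line([*t,.1355],[.6527,.0571,t[2],.1355],8),.015)
```

```text
[ 0.61178798 -0.26155477  0.17959294] [ 0.75333912 -0.78160478 -2.02301887] 0.02537040116968424
0.0105, -0.0388, 0.0000, -0.0, 0.0, 0.0, 0.015,
0.0104, -0.0388, -0.0000, 0.0, 0.0, 0.0, 0.015,
0.0104, -0.0388, -0.0000, 0.0, 0.0, 0.0, 0.015,
0.0104, -0.0388, -0.0000, 0.0, 0.0, 0.0, 0.015,
0.0104, -0.0388, -0.0000, 0.0, 0.0, 0.0, 0.015,
0.0104, -0.0388, -0.0000, 0.0, 0.0, 0.0, 0.015,
0.0104, -0.0388, -0.0000, 0.0, 0.0, 0.0, 0.015,
0.0104, -0.0388, -0.0000, 0.0, 0.0, 0.0, 0.015,
```

carry_out:
  increments: [0.0105, -0.0388, 0, 0, 0, 0, 0.015, 0.0105, -0.0388, 0, 0, 0, 0, 0.015, 0.0105, -0.0388, 0, 0, 0, 0, 0.015, 0.0105, -0.0388, 0, 0, 0, 0, 0.015, 0.0105, -0.0388, 0, 0, 0, 0, 0.015]

```text
clock: 13.95
eef_pos: [0.6376, -0.0611, 0.1786]
orientation: [-3.141, 0.0, 0.136]
ft_force: [0.2, -0.2, -1.0]
width: 0.0255
```

carry_out:
  increments: [0.0105, -0.0388, 0, 0, 0, 0, 0.015, 0.0105, -0.0388, 0, 0, 0, 0, 0.015, 0.0105, -0.0388, 0, 0, 0, 0, 0.015, 0, 0, 0, 0, 0, 0, 0.015, 0, 0, 0, 0, 0, 0, 0.015]

```text
clock: 14.58
eef_pos: [0.653, 0.0567, 0.1783]
orientation: [3.141, 0.0, 0.136]
ft_force: [-0.6, 0.2, -2.8]
width: 0.0256
```

Run:
```python
from h import *
from station import ctrl,camera
import cv2
np.set_printoptions(precision=4,suppress=True)
s=ctrl.sense();t=s["eef_pos"];print(t,s["ft_force"],s["width"],s["orientation"])
plan([(.6527,.0571,t[2],.1355)],.015)
p,d=camera("scene")
cv2.imwrite("pics/f1.png",cv2.resize(p[170:290,280:440,::-1],(800,600),interpolation=cv2.INTER_CUBIC))
c=calibration("scene")
def pr(X):
    x=c["K"]@(c["R"]@np.array(X)+c["t"]); u=x[:2]/x[2]; return ((u-[280,170])*5).round(0)
for z in (.05,.03,0,-.03):print("axis",pr(t+[0,0,z]))
print("fork",pr([.6527,.0571,.088]))
```

```text
[0.653  0.0567 0.1783] [-0.6098  0.2037 -2.7556] 0.025577434014683185 [3.1415 0.0003 0.136 ]
-0.0003, -0.0005, 0.0000, 0.0, 0.0, 0.0, 0.015,
axis [362.  73.]
axis [360. 111.]
axis [358. 167.]
axis [355. 221.]
fork [350. 322.]
```

View pics/f1.png

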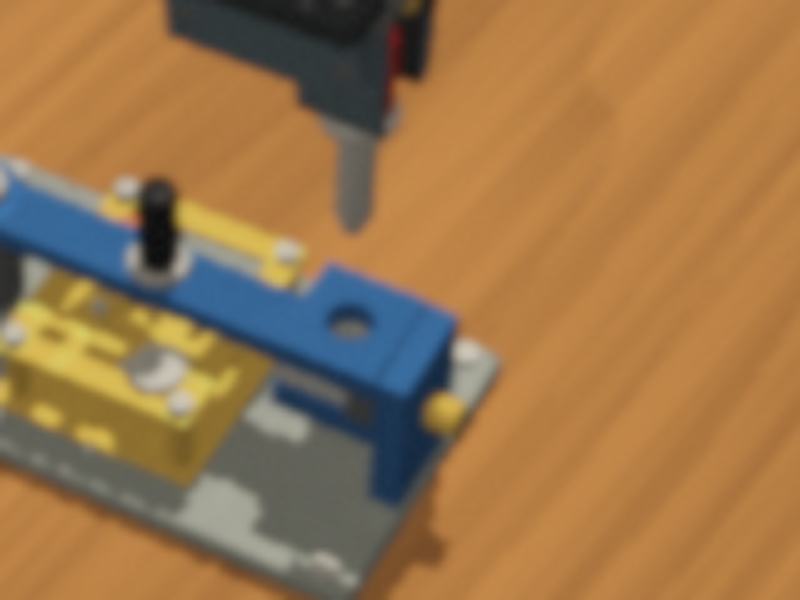

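Pin upright, nose at (352,232) in the crop and fork hole at (350,322), on the predicted axis. Lowering.

carry_out:
  increments: [0, -0.0004, 0.02, 0, 0, 0, 0.015, 0, 0, 0.02, 0, 0, 0, 0.015, 0, 0, 0.012, 0, 0, 0, 0.015, 0, 0, 0.005, 0, 0, 0, 0.015, 0, 0, 0.003, 0, 0, 0, 0.015]

```text
clock: 15.25
eef_pos: [0.6535, 0.057, 0.1184]
orientation: [3.142, -0.0, 0.135]
ft_force: [0.0, 0.2, -1.8]
width: 0.0253
```

carry_out:
  increments: [0, 0, 0.003, 0, 0, 0, 0.015, 0, 0, 0.003, 0, 0, 0, 0.015, 0, 0, 0.003, 0, 0, 0, 0.015, 0, 0, 0, 0, 0, 0, 0.015]

```text
clock: 15.75
eef_pos: [0.6531, 0.0573, 0.1089]
orientation: [-3.142, 0.0, 0.136]
ft_force: [0.2, 0.5, -2.1]
width: 0.0251
```

carry_out:
  increments: [0, 0, 0.003, 0, 0, 0, 0.015, 0, 0, 0.003, 0, 0, 0, 0.015, 0, 0, 0.003, 0, 0, 0, 0.015, 0, 0, 0, 0, 0, 0, 0.015]

```text
clock: 16.25
eef_pos: [0.6531, 0.0573, 0.0998]
orientation: [-3.142, 0.0, 0.136]
ft_force: [0.5, -0.3, -0.3]
width: 0.0253
```

carry_out:
  increments: [0, 0, 0.003, 0, 0, 0, 0.015, 0, 0, 0.003, 0, 0, 0, 0.015, 0, 0, 0.003, 0, 0, 0, 0.015, 0, 0, 0, 0, 0, 0, 0.015]

```text
clock: 16.75
eef_pos: [0.6531, 0.0572, 0.0908]
orientation: [-3.142, 0.001, 0.136]
ft_force: [-0.4, 0.4, -1.7]
width: 0.0252
```

carry_out:
  increments: [0, 0, 0.003, 0, 0, 0, 0.015, 0, 0, 0.003, 0, 0, 0, 0.015, 0, 0, 0.003, 0, 0, 0, 0.015, 0, 0, 0, 0, 0, 0, 0.015]

```text
clock: 17.25
eef_pos: [0.6528, 0.0573, 0.0818]
orientation: [-3.141, 0.001, 0.136]
ft_force: [-2.0, 0.0, -1.0]
width: 0.0254
```

carry_out:
  increments: [0, 0, 0.002, 0, 0, 0, 0.015, 0, 0, 0.002, 0, 0, 0, 0.015, 0, 0, 0.002, 0, 0, 0, 0.015, 0, 0, 0, 0, 0, 0, 0.015]

```text
clock: 17.75
eef_pos: [0.6531, 0.0574, 0.076]
orientation: [-3.141, 0.0, 0.136]
ft_force: [-2.4, 0.7, 0.9]
width: 0.0254
```

carry_out:
  increments: [0, 0, 0.002, 0, 0, 0, 0.015, 0, 0, 0.002, 0, 0, 0, 0.015, 0, 0, 0.002, 0, 0, 0, 0.015, 0, 0, 0, 0, 0, 0, 0.015]

```text
clock: 18.25
eef_pos: [0.653, 0.0574, 0.0699]
orientation: [-3.141, 0.0, 0.136]
ft_force: [-2.6, 1.3, -0.5]
width: 0.0252
```

carry_out:
  increments: [0, 0, 0.002, 0, 0, 0, 0.015, 0, 0, 0.002, 0, 0, 0, 0.015, 0, 0, 0.001, 0, 0, 0, 0.015, 0, 0, 0, 0, 0, 0, 0.015]

```text
clock: 18.75
eef_pos: [0.6531, 0.0573, 0.065]
orientation: [-3.141, 0.0, 0.136]
ft_force: [-3.8, 0.5, 1.8]
width: 0.0254
```

carry_out:
  increments: [0, 0, 0.002, 0, 0, 0, 0.015, 0, 0, 0.001, 0, 0, 0, 0.015, 0, 0, 0.001, 0, 0, 0, 0.015, 0, 0, 0, 0, 0, 0, 0.015]

```text
clock: 19.25
eef_pos: [0.6533, 0.0572, 0.0616]
orientation: [3.141, -0.0, 0.136]
ft_force: [-6.6, 0.4, 10.8]
width: 0.0251
```

carry_out:
  increments: [0, 0, 0.001, 0, 0, 0, 0.015, 0, 0, 0.001, 0, 0, 0, 0.015, 0, 0, 0, 0, 0, 0, 0.015]

```text
clock: 19.62
eef_pos: [0.6539, 0.0572, 0.0612]
orientation: [3.141, -0.002, 0.136]
ft_force: [-12.7, -0.9, 31.5]
width: 0.0255
```

Run:
```python
from h import *
from station import ctrl,camera
import cv2
p,d=camera("scene")
cv2.imwrite("pics/g1.png",cv2.resize(p[200:275,300:400,::-1],(800,600),interpolation=cv2.INTER_CUBIC))
s=ctrl.sense();print(s["eef_pos"],s["ft_force"],s["width"])
```

```text
[0.65386534 0.05716059 0.06117398] [-12.65723915  -0.20425985  30.70213855] 0.025302332717413868
```

View pics/g1.png

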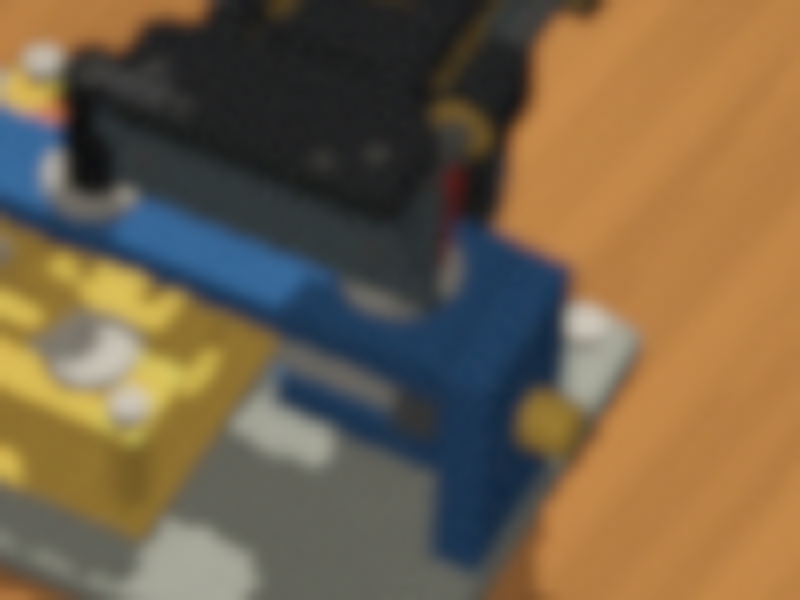

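Collar is on the fork and the arm is at the predicted home height, with contact force up. Letting go.

carry_out:
  increments: [-0.0005, 0, -0.001, 0, 0, 0, 0.035, 0, 0, 0, 0, 0, 0, 0.05, 0, 0, 0, 0, 0, 0, 0.06, 0, 0, 0, 0, 0, 0, 0.06, 0, 0, -0.02, 0, 0, 0, 0.06]

```text
clock: 20.3
eef_pos: [0.6517, 0.0572, 0.0789]
orientation: [-3.141, 0.003, 0.136]
ft_force: [0.4, -0.3, 0.2]
width: 0.06
```

carry_out:
  increments: [0, 0, -0.04, 0, 0, 0, 0.06, 0, 0, -0.05, 0, 0, 0, 0.06, -0.05, 0, 0, 0, 0, 0, 0.06, -0.05, 0.03, 0, 0, 0, 0, 0.06, -0.05, 0.05, 0, 0, 0, 0, 0.06]

```text
clock: 20.92
eef_pos: [0.5184, -0.0359, 0.1702]
orientation: [3.141, -0.0, 0.138]
ft_force: [0.7, -1.5, 0.2]
width: 0.0598
```

carry_out:
  increments: [0, 0.06, 0, 0, 0, 0, 0.06, 0, 0.06, 0, 0, 0, 0, 0.06, 0, 0.06, 0, 0, 0, 0, 0.06, 0, 0, 0, 0, 0, 0, 0.06]

```text
clock: 21.42
eef_pos: [0.5446, -0.2182, 0.1698]
orientation: [3.141, -0.001, 0.132]
ft_force: [0.3, 0.9, -0.5]
width: 0.0601
```

Run:
```python
from h import *
from station import ctrl,camera
import cv2
np.set_printoptions(precision=4,suppress=True)
p,d=camera("scene");q,e=camera("top")
for n,I,d in(("scene",p,d),("top",q,e)):
    C=cloud(n,d);m=(I[...,0]>110)&(I[...,1]<70)&(I[...,2]<70)&(np.hypot(C[...,0]-.653,C[...,1]-.057)<.04)&(C[...,2]>.08)
    t=m&(C[...,2]>.124); v,u=np.nonzero(m)
    print(n,m.sum(),t.sum(),"mean",C[m].mean(0),"topz",np.percentile(C[m][:,2],[50,90,100]), "top ctr",C[t].mean(0) if t.any() else None,u.mean(),v.mean())
a=cv2.resize(p[180:280,260:420,::-1],(800,500),interpolation=cv2.INTER_CUBIC)[:,150:]
b=cv2.resize(q[180:300,240:360,::-1],(500,500),interpolation=cv2.INTER_CUBIC)
cv2.imwrite("pics/h1.png",cv2.resize(cv2.hconcat([a,b]),(800,348)))
s=ctrl.sense();print(s["eef_pos"],s["ft_force"],s["clock"])
```

```text
scene 156 96 mean [0.654  0.0504 0.124 ] topz [0.1293 0.1337 0.1354] top ctr [0.654  0.0527 0.1312] 349.1666666666667 224.65384615384616
top 79 77 mean [0.6516 0.0577 0.13  ] topz [0.1306 0.1335 0.1371] top ctr [0.6518 0.0577 0.1304] 291.55696202531647 200.9240506329114
[ 0.544  -0.2143  0.1698] [-0.552   0.7411  0.4945] 21.525
```

View pics/h1.png

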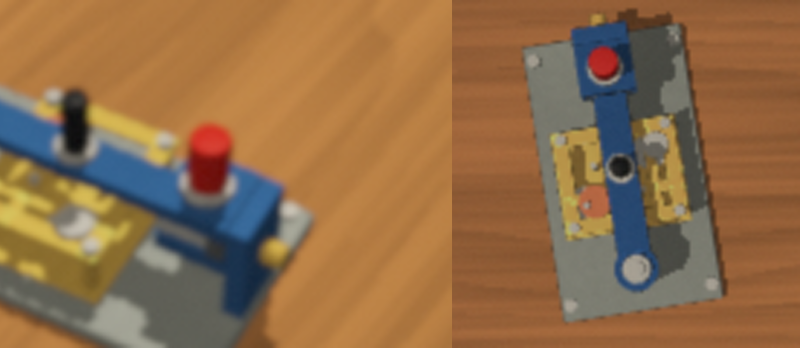

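```bash
python3 -c "
from station import ctrl
print(ctrl.hand_in())"
```

```text
the job is handed in; nothing more can be done
None
```

The bar is shut against its stop and the red-headed pin is pushed home through fork and lug. I let go, moved the arm clear and handed the job in at about 21.5 s on the robot's clock. `hand_in` gives no verdict.

- **Bar:** I pinched the post and swung the bar along its arc until the stop pushed back with about 14 N. By the arm's position its angle was then about 0.001 rad. The last top picture shows it still shut.
- **Pin:** I stopped pushing at about 31 N with the collar on the fork, at the arm height predicted for home. In the last pictures the pin stands upright. The top camera puts the top of its head at about 130.5 mm, where 131 mm is fully home. It also puts the head within about 1–2 mm of the fork hole I had measured.
- **Other objects:** the clock movement looks unmoved in the last top picture. I did not measure the jar, bracelet or screwdriver again; the arm felt no contact near them.

**Disagreements:**
- **Fingertip height:** the real fingertips sat about 39 mm above the reported TCP. My first grasp therefore closed on air above the post; nothing was touched, and I allowed for the offset after that.
- **Push-in force:** while the pin went in, the wrist showed only about 0–4 N of upward force until the collar met the fork, less than the 5–10 N stated.
- **Head position:** the scene camera's estimate of the head centre was off by about 4–7 mm in y. It sees mostly the near side of the head, so I relied on the top camera.

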